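# Prime the linear axis with its hand lubrication pump

### The arm

A 6-joint arm with a two-finger parallel gripper is mounted at the origin on the work surface. World frame = base frame: x ahead of the robot, y to its left, z up, the work surface at z = 0. Lengths are in m, angles in rad, forces in N, time in s.
With the tool pointing down it reaches from about 0.275 to 0.825 m from the base axis. Payload 4.9 kg.
Tool frame: the origin (TCP) lies between the finger pads; the fingertips stand 17 mm ahead of it and the grasp point (between the pads) lies 2 mm behind it; z points along the fingers, y is the line along which they close (so a half turn about z gives the same grasp; the last joint's range is limited). The gripper opens to 85 mm and grips with 20 to 120 N. Pads are 22 mm wide; open, the fingers measure 114 mm over their backs; the gripper's body (76 mm by 85 mm) begins 54 mm behind the grasp point. The pads swing forward as they close: fully open they stand 13 mm farther back than shut.
Start: joints at [-1.437, 0.326, -0.193, 1.052, 0, 1.437], TCP at [0.146, -0.53, 0.248] pointing down, gripper open.
Joint ranges: [-2.65, 2.65], [-0.97, 1.79], [-1.3, 1.35], [-1.93, 2.1], [-1.47, 1.37], [-3.14, 3.14]. Speed limits (rad/s): [2.57, 2.57, 3.14, 3.14, 3.14, 3.14].

### API

Orientations are given as a 3x3 rotation matrix whose columns are the frame's x, y, z axes.
In Python, from station import get_state, optics, robot gives the robot as it stands. The module is installed in compiled form; this text tells all that it offers.
- The arm moves only by the tool play_rows, never from a script. Its argument "motion" is a list of rows, each a list of 6 numbers: the shift along the tool's x, y, z in units of 750 mm (1.0 is 750 mm), then the turn, a rotation vector about the tool's x, y, z in units of 0.08 rad (1.0 is 0.08 rad). A call has 1 to 5 rows; each row shifts and turns the commanded pose from where the row before left it, along the tool's axes as they then stand; what a row does not reach is not made up. A row lasts 1/12 s, in which the tool goes at most 41.7 mm and 7.16 degrees, less where a joint would pass 70% of its speed; a pose out of reach is approached as far as the arm can. A call with a number of a shift or a turn outside -1 to 1 is refused whole. A call with a gripper value outside its range is refused whole. "gripper" is the opening, from 0 (shut) to 1 (fully open), set as the call begins (left out, the last holds). The fingers move at their own pace and stop on an object; the grip force is fixed at half the most. Time passes only in rows, so rows that do not move let the fingers close. It gives the time, the measured TCP pose, the force, the opening and the grip force at its end, in the units of the state.
- get_state(): the state, without advancing time (a new reading comes with each control period).
- optics.camera(name): name is "side" or "top" or "wrist"; returns a dict with "img" (400x640x3 uint8, red, green, blue), "depth" (400x640 float32, m along the optical axis (not along the pixel's ray), 0 where there is no reading), "fx", "fy", "cx", "cy" (pixels), "xyz" and "orientation" of the camera in the world. Camera axes: x right, y up, looking along -z (the intrinsics and any distortion apply to the point x, -y, -z); pixel columns grow to the right and rows downward; lengths in m; the calibration is good to about 2 mm. A picture is of the moment at which its call begins.
- robot.job_done(): hands the job in; it is judged then, once.
The state is a dict: "time_s": time; "joint_positions": joint angles; "qvel": joint speeds; "effort": joint torques, N m; "tool_pos": TCP position; "ee_rot": TCP orientation; "force": force on the tool from outside, world axes, zero at the start; "torque": the same for the moment, N m; "width": finger opening in m; "grip_force": force on a finger pad.
Only numpy, scipy, OpenCV 4.12 (cv2) and the standard library are available. Lean on these libraries where they do the work, as an engineer would, in place of code of your own. Each camera call takes 0.05 s, during which the arm holds its last target. There are 200 camera calls.

### The job

Lubricate the linear axis: with the fingertips, press the red plunger knob of the green hand pump all the way down and let it spring all the way back up, again and again, until the white indicator pin beside it has popped fully out and its blue band shows. Drive the pin only by pumping, never touch it, and leave everything else on the bench where it is; finish with the plunger fully up and the hand clear.

Things in the scene. Friction and masses are not known exactly. Their poses are not given: they have to be found in the camera images.
- plunger (a joint): how far the pump's plunger is pressed, in m: 0 = fully up, 0.016 = fully down against its stop. A spring raises it; it takes about 6 N to start, 12 N at the bottom, plus about 4 N per 0.1 m/s of pressing speed.
- plunger_top (a point): centre of the flat top of the red mushroom knob (42 mm diameter, flat top 36 mm diameter, 15 mm thick) on the plunger; moves with it. Fully up it is 160 mm above the table (60 mm above the green pump block). Pressed straight down.
- indicator_pin (a joint): how far the white indicator pin is out, in m: 0 = in, 0.050 = fully out. It starts anywhere from 0 to 0.020. A ratchet inside raises it while the plunger springs back UP, not while it is pressed, by 10 mm for each full stroke (the first 4 to 16 mm); a press of less than about 12 mm may raise nothing. The pin stays where it is between strokes, and further strokes after 0.050 do nothing. Three to five full strokes are needed.
- pin_top (a point): centre of the top of the white indicator pin (16 mm diameter), which rises vertically out of the green block 60 mm beside the plunger axis; 126 mm above the table when in, 176 mm when fully out. An 8 mm blue band on the pin comes into sight just above the block only when it is fully out.
- pump: fixed hand lubrication pump: green block 50 x 110 x 88 mm, its top 100 mm above the pump's origin, on a grey 70 x 190 x 12 mm foot, with an amber reservoir (50 diameter, 87 tall) at its -y end. Origin at the centre of the block's plan, at the foot's underside, on the axis module's plate 20 mm above the table; z up. The plunger axis is at y = -30 mm, the pin axis at y = +30 mm, both x = 0.
- axis_module: fixed linear axis: aluminium plate 200 x 400 x 20 mm, with a rail, carriage (up to 72 mm high) and a black motor (76 mm high, beyond the plate's -y end) on its +x half, the pump on its -x half. Origin at the plate's underside centre.
- grease_jar: bystander, loose: closed round jar with yellow label, 56 diameter, 75 tall (mm); origin at the centre of its underside
- oil_bottle: bystander, loose: small bottle with red cap, 44 diameter, 120 tall (mm); origin at the centre of its underside
- bearing: bystander, loose: steel bearing ring lying flat, 40 outer diameter, 14 tall (mm); origin at the centre of its underside
- coupling: bystander, loose: aluminium shaft coupling standing upright, 25 diameter, 30 tall, on the axis module's plate near the pump (mm); origin at the centre of its underside
- white_puck: bystander, loose: white plastic disc, 50 diameter, 22 tall (mm); origin at the centre of its underside
- screwdriver: bystander, loose: screwdriver lying on the table between the robot and the axis module; origin at its underside, along x
- screw_bin: bystander, loose: red open bin, 100 x 140 x 50 (mm); origin at the centre of its underside

How it is judged:
On the way, in this order (a step that is already met when the one before it is completed fails the run):
1. the fingers press the plunger down (value of joint plunger above 0.012 m and contact force between the fingers and plunger above 1 N), for 0.04 s.
2. the plunger springs back up (value of joint plunger below 0.004 m), for 0.04 s.
3. the fingers press it down again (all of step 1), for 0.04 s.
4. the indicator pin comes fully out (over 47 mm) (value of joint indicator_pin above 0.047 m), for 0.2 s.
At the end, for the whole second after the job is handed in: The indicator pin is out by more than 47 mm of its 50 mm and at rest, the plunger is up to within 2 mm, and each loose thing is within 25 mm of where it stood (value of joint indicator_pin above 0.047 m and value of joint plunger below 0.002 m and velocity of joint indicator_pin below 0.005 m/s and distance of each of grease_jar, oil_bottle, bearing, coupling, white_puck, screwdriver, screw_bin from where it was at the start of the episode below 0.025 m); the robot touches nothing.
It fails at once if the hand or arm touches the indicator pin (over 0.5 N) (contact force between any of the fingers, the arm and indicator_pin above 0.5 N).
It fails at once if a bystander is moved by more than 25 mm or lifted (distance of any of grease_jar, oil_bottle, bearing, coupling, white_puck, screwdriver, screw_bin from where it was at the start of the episode above 0.025 m).
It also fails if it takes over 45 s, if anything falls off the work surface, if the arm or the gripper's body presses on something with over 40 N, if the wrist force passes 120 N, or if a joint passes its speed limit or range.

## Working session

There is one attempt and no reset: what is moved stays moved. The work goes in short steps, Python scripts to look and compute and a tool call to move; the robot and the scene stay as the last step left them, time stands still between calls to the robot, and variables do not carry over. Pictures are saved under pics/ and viewed, at most 10 in all, crops included, and the job is handed in when it is done.

Besides the shell and the picture viewer there is one more tool, called after "Call:" as name(argument=value, ...), one argument or row to a line, values as JSON. play_rows: Moves the arm, as the interface text tells. Its arguments: {"type":"object","properties":{"motion":{"type":"array"},"gripper":{"type":"number"}},"required":["motion"]}

```bash
mkdir -p pics
cat > h.py <<'E'
import numpy as np, cv2
from station import get_state, optics, robot
def pts(c):
    d=c['depth']; v,u=np.mgrid[:400,:640]
    P=np.stack([(u-c['cx'])/c['fx']*d,-(v-c['cy'])/c['fy']*d,-d],-1)
    return P@np.array(c['orientation']).T+np.array(c['xyz'])
E
python3 - <<'E'
from h import *
s=get_state(); print(s['time_s'],s['tool_pos'],np.round(s['ee_rot'],3),s['width'])
ims=[]
for n in('top','side'):
    c=optics.camera(n); ims.append(c['img']); P=pts(c)
    hsv=cv2.cvtColor(c['img'],cv2.COLOR_RGB2HSV); H,S,V=cv2.split(hsv)
    for nm,m in(('red',((H<8)|(H>172))&(S>130)&(V>60)),('green',(H>40)&(H<90)&(S>90)&(V>30))):
        k,l,st,ce=cv2.connectedComponentsWithStats(m.astype(np.uint8))
        for i in range(1,k):
            if st[i,4]>60:
                q=P[(l==i)&(c['depth']>0)]
                print(n,nm,st[i],ce[i].round(),np.median(q,0).round(3) if len(q) else '', np.percentile(q,[2,98],axis=0).round(3) if len(q) else '')
    cv2.imwrite(f'pics/{n}0.png',c['img'][:,:,::-1])
E
```

```text
0.0 [ 0.14545817 -0.52986508  0.24751346] [[ 0.964  0.265 -0.   ]
 [ 0.265 -0.964  0.002]
 [ 0.    -0.002 -1.   ]] 0.08497592689060578
top red [358  64  47  32 278] [381.  80.] [ 0.895 -0.207  0.061] [[ 0.842 -0.282  0.034]
 [ 0.941 -0.135  0.073]]
top red [305 170  14  13 144] [312. 176.] [0.56  0.014 0.16 ] [[ 0.542 -0.005  0.151]
 [ 0.577  0.034  0.166]]
top red [ 430  177   45   30 1220] [451. 191.] [ 0.533 -0.459  0.004] [[ 0.486 -0.521 -0.003]
 [ 0.579 -0.382  0.049]]
top red [309 207   8  29 159] [312. 221.] [0.428 0.009 0.025] [[ 0.382 -0.002  0.017]
 [ 0.471  0.019  0.03 ]]
top green [285 169  34  18 287] [297. 178.] [0.552 0.059 0.12 ] [[ 0.536 -0.003  0.084]
 [ 0.584  0.096  0.126]]
top green [171 189  10  11  68] [176. 194.] [0.499 0.437 0.084] [[0.486 0.428 0.075]
 [0.518 0.45  0.098]]
side red [337 131  35  32 815] [354. 146.] [ 0.529 -0.474  0.022] [[ 0.474 -0.525 -0.002]
 [ 0.574 -0.379  0.047]]
side red [209 138  48  41 710] [238. 156.] [ 0.84  -0.203  0.054] [[ 0.835 -0.285  0.008]
 [ 0.935 -0.134  0.068]]
side red [286 179  17  10 131] [294. 184.] [0.556 0.019 0.157] [[ 0.537 -0.155  0.027]
 [ 0.659  0.035  0.16 ]]
side red [325 226  33  16 234] [341. 233.] [0.421 0.015 0.02 ] [[0.376 0.005 0.011]
 [0.467 0.023 0.025]]
side red [225 324  10  12 100] [230. 330.] [0.498 0.453 0.117] [[0.49  0.442 0.106]
 [0.509 0.459 0.12 ]]
side red [160 356  13  28 138] [166. 369.] [0.568 0.557 0.104] [[0.562 0.535 0.092]
 [0.574 0.576 0.113]]
side green [274 190  33  48 735] [288. 212.] [0.547 0.084 0.111] [[ 0.532 -0.005  0.044]
 [ 0.579  0.1    0.12 ]]
side green [224 337  18  16 220] [232. 344.] [0.494 0.459 0.081] [[0.482 0.444 0.071]
 [0.512 0.469 0.095]]
side green [174 367  12  14 120] [180. 373.] [0.57  0.534 0.051] [[0.562 0.52  0.041]
 [0.58  0.542 0.057]]
side green [166 387  12  13 130] [171. 393.] [0.56  0.571 0.052] [[0.552 0.556 0.041]
 [0.57  0.58  0.058]]
```

View pics/top0.png

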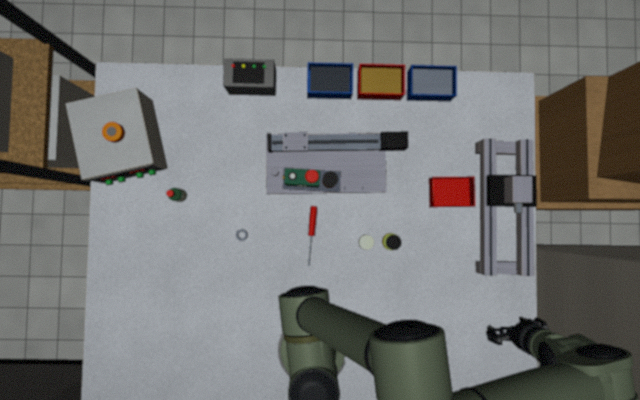

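View pics/side0.png

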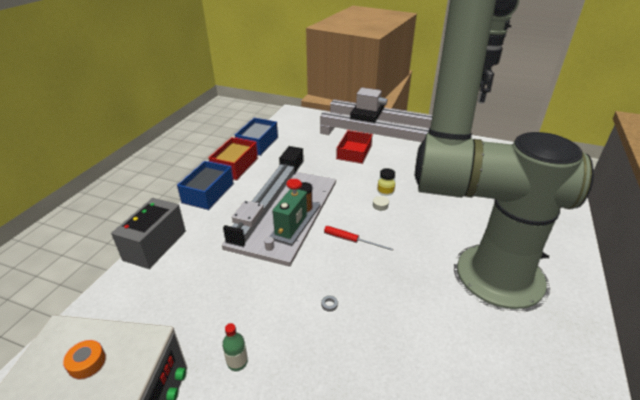

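The knob is at top-view pixel (312,176), about (0.56, 0.014, 0.16), which matches its given height. The pin is at pixel (292,176), about 60 mm to its +y. Next I'll move above the knob with the gripper shut and the closing line along world x, clear of the pin.

Call:
play_rows(
  motion=[
    [0.0363,-0.0277,0,0,0,-0.81],
    [0.038,-0.0253,0,0,0,-0.81],
    [0.0395,-0.0227,0,0,0,-0.81],
    [0.0409,-0.0201,0,0,0,-0.81],
    [0.0421,-0.0174,0,0,0,-0.81],
  ],
  gripper=0,
)

```text
time_s: 0.52
tool_pos: [0.2497, -0.3928, 0.2479]
ee_rot: [[0.829, 0.56, -0.0], [0.56, -0.829, 0.001], [0.0, -0.001, -1.0]]
force: [0.9, -0.5, 0.4]
width: 0.0256
grip_force: 0.0
```

Call:
play_rows(
  motion=[
    [0.0432,-0.0146,0,0,0,-0.81],
    [0.044,-0.0118,0,0,0,-0.81],
    [0.0447,-0.0089,0,0,0,-0.81],
    [0.0452,-0.006,0,0,0,-0.81],
    [0.0455,-0.0031,0,0,0,-0.81],
  ],
)

```text
time_s: 0.93
tool_pos: [0.3536, -0.257, 0.2481]
ee_rot: [[0.607, 0.795, -0.0], [0.795, -0.607, 0.0], [0.0, -0.0, -1.0]]
force: [0.3, -0.3, 0.4]
width: -0.0003
grip_force: 0.0
```

Call:
play_rows(
  motion=[
    [0.0456,0,0,0,0,-0.81],
    [0.0455,0.0029,0,0,0,-0.81],
    [0.0452,0.0058,0,0,0,-0.81],
    [0.0447,0.0087,0,0,0,-0.81],
    [0.0441,0.0116,0,0,0,-0.81],
  ],
)

```text
time_s: 1.35
tool_pos: [0.4575, -0.1212, 0.2481]
ee_rot: [[0.322, 0.947, -0.0], [0.947, -0.322, 0.0], [-0.0, -0.0, -1.0]]
force: [0.8, 0.0, 0.0]
width: -0.0001
grip_force: 0.0
```

Call:
play_rows(
  motion=[
    [0.0432,0.0145,0,0,0,-0.81],
    [0.0422,0.0173,0,0,0,-0.81],
    [0.041,0.02,0,0,0,-0.81],
    [0.0396,0.0226,0,0,0,-0.81],
    [0.02,0.0131,0,0,0,-0.81],
  ],
)

```text
time_s: 1.77
tool_pos: [0.5527, 0.0028, 0.2478]
ee_rot: [[0.001, 1.0, 0.0], [1.0, -0.001, 0.001], [0.001, 0.0, -1.0]]
force: [0.0, -0.3, 0.1]
width: -0.0003
grip_force: 0.0
```

Run:
```python
from h import *
s=get_state(); print(s['time_s'],s['tool_pos'],np.round(s['ee_rot'],3),s['width'])
for n in('wrist','side','top'):
    c=optics.camera(n); P=pts(c)
    H,S,V=cv2.split(cv2.cvtColor(c['img'],cv2.COLOR_RGB2HSV))
    if n=='wrist': cv2.imwrite('pics/w1.png',c['img'][:,:,::-1]); print(c['xyz'])
    near=(abs(P[...,0]-.56)<.07)&(abs(P[...,1]-.03)<.12)
    for nm,m in(('red',((H<8)|(H>172))&(S>130)&(V>60)&(P[...,2]>.152)&(P[...,2]<.175)),('white',(S<60)&(V>120)&(P[...,2]>.122)&(P[...,2]<.18)),('green',(H>40)&(H<90)&(S>90)&(abs(P[...,2]-.12)<.006))):
        k,l,st,ce=cv2.connectedComponentsWithStats((m&near).astype(np.uint8))
        for i in range(1,k):
            if st[i,4]>20:
                q=P[l==i]; print(n,nm,st[i],np.median(q,0).round(3),np.percentile(q,[2,98],axis=0).round(3).tolist(),cv2.minAreaRect((q[:,:2]*1000).astype(np.float32)))
```

```text
1.7667 [0.55269042 0.00278541 0.24780271] [[ 0.001  1.     0.   ]
 [ 1.    -0.001  0.001]
 [ 0.001  0.    -1.   ]] -0.0002807050007268141
[0.55187978 0.08601923 0.37337199]
wrist red [ 298  177   56   55 2379] [0.559 0.016 0.16 ] [[0.54, -0.002, 0.155], [0.577, 0.034, 0.161]] ((558.44580078125, 14.98709487915039), (39.92771530151367, 40.179405212402344), 88.55754089355469)
wrist white [319 108  20  21 320] [0.561 0.074 0.126] [[0.555, 0.068, 0.125], [0.568, 0.081, 0.128]] ((561.1019897460938, 74.17044830322266), (14.299646377563477, 14.70626163482666), 71.93981170654297)
wrist green [ 295   83   67  135 5076] [0.559 0.058 0.12 ] [[0.536, 0.019, 0.118], [0.584, 0.097, 0.121]] ((559.68798828125, 44.780250549316406), (108.10690307617188, 49.06502914428711), 87.44690704345703)
side red [287 179  15  10 116] [0.555 0.019 0.157] [[0.538, 0.0, 0.153], [0.574, 0.033, 0.16]] ((556.4634399414062, 17.317626953125), (34.926910400390625, 38.12379455566406), 55.72938919067383)
side green [274 190  33  26 333] [0.549 0.049 0.118] [[0.533, -0.006, 0.115], [0.578, 0.098, 0.12]] ((555.4788818359375, 45.68550109863281), (113.86356353759766, 47.59086990356445), 87.06486511230469)
top green [285 169   4  15  47] [0.565 0.093 0.121] [[0.54, 0.087, 0.115], [0.584, 0.096, 0.125]] ((561.9039306640625, 91.81710052490234), (9.81041431427002, 43.6672248840332), 89.82259368896484)
```

View pics/w1.png

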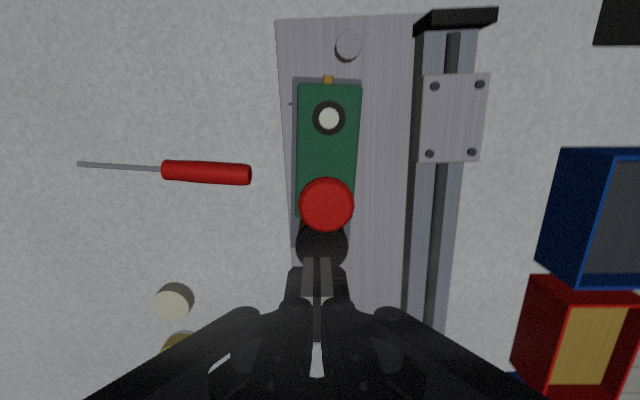

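The wrist view shows the knob at pixel (326,204), or (0.559, 0.015, 0.160). The pin is at (329,118), or (0.561, 0.074, 0.126): fully in, so five strokes are needed. The fingers are shut and just short of the knob.

Call:
play_rows(
  motion=[
    [0.012,0.008,0.02,0,0,0],
    [0,0,0.035,0,0,0],
    [0,0,0.033,0,0,0],
    [0,0,0,0,0,0],
  ],
)

```text
time_s: 2.25
tool_pos: [0.554, 0.0081, 0.1782]
ee_rot: [[0.009, 1.0, -0.007], [1.0, -0.009, 0.0], [0.0, -0.007, -1.0]]
force: [-1.5, -0.0, 0.2]
width: -0.0
grip_force: 0.0
```

Call:
play_rows(
  motion=[
    [0,0,0.009,0,0,0],
    [0,0,0.009,0,0,0],
    [0,0,0.009,0,0,0],
    [0,0,0,0,0,0],
    [0,0,0,0,0,0],
  ],
)

```text
time_s: 2.67
tool_pos: [0.5564, 0.0079, 0.1641]
ee_rot: [[0.008, 1.0, -0.0], [1.0, -0.008, -0.001], [-0.001, -0.0, -1.0]]
force: [-5.7, 0.0, 9.8]
width: 0.0001
grip_force: 4.8
```

Call:
play_rows(
  motion=[
    [0,0,0.003,0,0,0],
    [0,0,0.003,0,0,0],
    [0,0,0,0,0,0],
  ],
)

```text
time_s: 2.92
tool_pos: [0.5565, 0.0079, 0.161]
ee_rot: [[0.008, 1.0, 0.0], [1.0, -0.008, -0.001], [-0.001, 0.001, -1.0]]
force: [-9.2, -0.0, 17.8]
width: 0.0
grip_force: 8.7
```

Call:
play_rows(
  motion=[
    [0,0,-0.011,0,0,0],
    [0,0,-0.011,0,0,0],
    [0.003,0.002,-0.011,0,0,0],
    [0.003,0.002,0,0,0,0],
    [0,0,0,0,0,0],
  ],
)

```text
time_s: 3.33
tool_pos: [0.5613, 0.0134, 0.1832]
ee_rot: [[0.007, 1.0, 0.002], [1.0, -0.007, -0.0], [-0.0, 0.002, -1.0]]
force: [0.4, 0.4, -0.5]
width: 0.0002
grip_force: 0.0
```

```bash
cat > look.py <<'E'
from h import *
s=get_state(); print(s['time_s'],s['tool_pos'],s['force'])
c=optics.camera('wrist'); P=pts(c); cv2.imwrite('pics/w_%d.png'%(s['time_s']*100),c['img'][:,:,::-1])
H,S,V=cv2.split(cv2.cvtColor(c['img'],cv2.COLOR_RGB2HSV))
for nm,x,y,m in(('knob',.559,.015,((H<8)|(H>172))&(S>130)),('pin',.561,.074,(S<60)&(V>120))):
    q=P[m&(np.hypot(P[...,0]-x,P[...,1]-y)<.03)&(P[...,2]>.122)&(P[...,2]<.19)]
    print(nm,len(q),np.median(q,0).round(4))
E
python3 look.py
```

```text
3.3333 [0.56134139 0.01343113 0.18324807] [ 0.38612998  0.42878998 -0.53209629]
knob 2561 [0.5571 0.024  0.1594]
pin 605 [0.5608 0.0741 0.1355]
```

Stroke 1 raised the pin 10 mm (0.126 to 0.1355), and the plunger is back up. On to stroke 2.

Call:
play_rows(
  motion=[
    [0,0,0.011,0,0,0],
    [0,0,0.011,0,0,0],
    [0,0,0.01,0,0,0],
    [0,0,0,0,0,0],
    [0,0,0,0,0,0],
  ],
)

```text
time_s: 3.8
tool_pos: [0.5614, 0.0132, 0.1609]
ee_rot: [[0.007, 1.0, 0.004], [1.0, -0.007, -0.0], [-0.0, 0.004, -1.0]]
force: [-5.4, 0.9, 23.7]
width: -0.0001
grip_force: 12.0
```

Fully down (z 0.161, 24 N). Up again, then strokes 3 to 5.

Call:
play_rows(
  motion=[
    [0,0,-0.011,0,0,0],
    [0,0,-0.011,0,0,0],
    [0,0,-0.01,0,0,0],
    [0,0,0,0,0,0],
    [0,0,0,0,0,0],
  ],
)

```text
time_s: 4.22
tool_pos: [0.5601, 0.0133, 0.1819]
ee_rot: [[0.007, 1.0, -0.0], [1.0, -0.007, 0.0], [0.0, -0.0, -1.0]]
force: [0.4, -0.6, -0.7]
width: 0.0
grip_force: 0.0
```

Call:
play_rows(
  motion=[
    [0,0,0.011,0,0,0],
    [0,0,0.011,0,0,0],
    [0,0,0.01,0,0,0],
    [0,0,0,0,0,0],
    [0,0,0,0,0,0],
  ],
)

```text
time_s: 4.63
tool_pos: [0.561, 0.0132, 0.1609]
ee_rot: [[0.007, 1.0, 0.003], [1.0, -0.007, -0.001], [-0.001, 0.003, -1.0]]
force: [-6.3, 0.6, 25.5]
width: -0.0001
grip_force: 12.8
```

Call:
play_rows(
  motion=[
    [0,0,-0.011,0,0,0],
    [0,0,-0.011,0,0,0],
    [0,0,-0.01,0,0,0],
    [0,0,0,0,0,0],
    [0,0,0,0,0,0],
  ],
)

```text
time_s: 5.05
tool_pos: [0.5601, 0.0133, 0.1818]
ee_rot: [[0.007, 1.0, -0.001], [1.0, -0.007, 0.0], [0.0, -0.001, -1.0]]
force: [-0.3, -0.4, -1.0]
width: 0.0002
grip_force: 0.0
```

```bash
python3 look.py; ls pics
```

```text
5.05 [0.56013288 0.01327048 0.18180993] [-0.26521052 -0.44746263 -1.04743258]
knob 2541 [0.5579 0.0243 0.1594]
pin 777 [0.5609 0.0741 0.1555]
side0.png
top0.png
w1.png
w_333.png
w_505.png
```

The pin is at 0.1555 after three strokes, so two more full strokes, then retreat.

Call:
play_rows(
  motion=[
    [0,0,0.011,0,0,0],
    [0,0,0.011,0,0,0],
    [0,0,0.01,0,0,0],
    [0,0,0,0,0,0],
    [0,0,0,0,0,0],
  ],
)

```text
time_s: 5.52
tool_pos: [0.561, 0.0132, 0.1609]
ee_rot: [[0.007, 1.0, 0.003], [1.0, -0.007, -0.001], [-0.001, 0.003, -1.0]]
force: [-7.5, 0.8, 25.4]
width: 0.0003
grip_force: 12.5
```

Call:
play_rows(
  motion=[
    [0,0,-0.011,0,0,0],
    [0,0,-0.011,0,0,0],
    [0,0,-0.01,0,0,0],
    [0,0,0,0,0,0],
    [0,0,0,0,0,0],
  ],
)

```text
time_s: 5.93
tool_pos: [0.5602, 0.0133, 0.1819]
ee_rot: [[0.007, 1.0, -0.0], [1.0, -0.007, 0.0], [0.0, -0.0, -1.0]]
force: [0.3, 1.1, -0.4]
width: -0.0002
grip_force: 0.0
```

Call:
play_rows(
  motion=[
    [0,0,0.011,0,0,0],
    [0,0,0.011,0,0,0],
    [0,0,0.01,0,0,0],
    [0,0,0,0,0,0],
    [0,0,0,0,0,0],
  ],
)

```text
time_s: 6.35
tool_pos: [0.5611, 0.0131, 0.1609]
ee_rot: [[0.007, 1.0, 0.003], [1.0, -0.007, -0.001], [-0.001, 0.003, -1.0]]
force: [-6.7, 0.9, 24.9]
width: -0.0001
grip_force: 12.8
```

Call:
play_rows(
  motion=[
    [0,0,-0.011,0,0,0],
    [0,0,-0.011,0,0,0],
    [0,0,-0.01,0,0,0],
    [0,0,0,0,0,0],
    [0,0,0,0,0,0],
  ],
)

```text
time_s: 6.77
tool_pos: [0.5601, 0.0133, 0.1818]
ee_rot: [[0.007, 1.0, -0.001], [1.0, -0.007, 0.0], [0.0, -0.001, -1.0]]
force: [-1.4, -0.7, -0.2]
width: -0.0005
grip_force: 0.0
```

```bash
python3 look.py; ls pics
```

```text
6.7667 [0.56013777 0.01327543 0.18180914] [-1.43621724 -0.73803595 -0.2232947 ]
knob 2541 [0.5576 0.0243 0.1594]
pin 1009 [0.5608 0.074  0.1754]
side0.png
top0.png
w1.png
w_333.png
w_505.png
w_676.png
```

The pin top is at 0.1754, fully out. I'll retreat straight up and check for the blue band.

Call:
play_rows(
  motion=[
    [0,0,-0.03,0,0,0],
    [0,0,-0.04,0,0,0],
    [0,0,-0.04,0,0,0],
    [0,0,0,0,0,0],
    [0,0,0,0,0,0],
  ],
)

```text
time_s: 7.23
tool_pos: [0.5612, 0.0132, 0.2658]
ee_rot: [[0.007, 1.0, 0.003], [1.0, -0.007, -0.0], [-0.0, 0.003, -1.0]]
force: [-0.6, 0.4, -0.7]
width: 0.0
grip_force: 0.0
```

```bash
python3 look.py
python3 - <<'E'
from h import *
c=optics.camera('side')['img'][150:260,230:360,::-1]
cv2.imwrite('pics/s2.png',cv2.resize(c,None,fx=5,fy=5,interpolation=cv2.INTER_CUBIC))
E
```

```text
7.2333 [0.56118347 0.01316785 0.26575973] [-0.61211352  0.36536911 -0.71737183]
knob 2034 [0.5581 0.0162 0.1596]
pin 397 [0.5607 0.0739 0.1754]
```

View pics/s2.png

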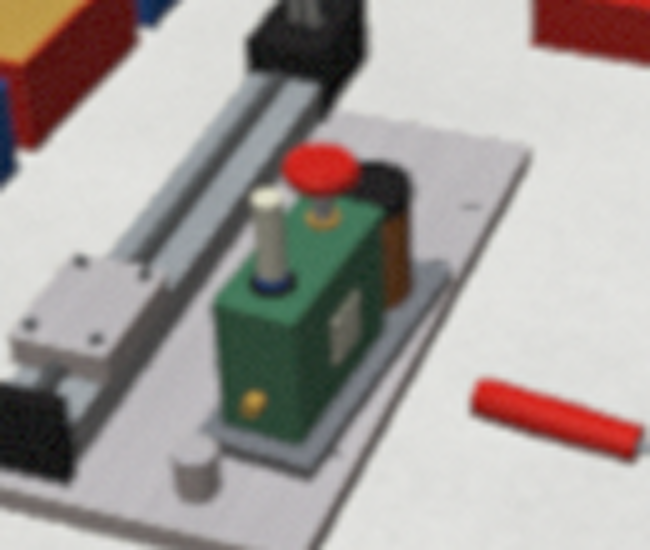

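The blue band shows at the pin's foot at crop pixel (272,282). The knob is fully up at (320,168), and the hand is out of view above it.

```bash
python3 -c "
from station import robot; print(robot.job_done())"
```

```text
the job is handed in; nothing more can be done
None
```

The job is handed in: five full strokes brought the pin fully out with its blue band showing, and the plunger is fully up with the hand clear.

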